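# Clear the bench mixing plate, load the medicines and set it to slow

## Task

Stop the mixing plate with its red key (the blue one pops up), then take the green scraper and, with it and not with your fingers, push all the spilt dog biscuits off the steel plate into the grey catch tray; any that end up on the table may be picked up by hand and dropped in the tray. Put the scraper back upright on the middle of its blue pad and stand every medicine that is there (brown bottle, red-capped vial, red shaker) upright on the cleared plate, and only then press the yellow slow key fully down. Leave the blue and white cartons alone.

Things in the scene. Friction and masses are not known exactly. Their poses are not given: they have to be found in the camera images.
- mixer: white bench mixing plate, fixed to the table; it does not really shake. Origin on the table under the middle of its steel plate; x points from the key console towards the plate (roughly away from the robot), y from the plate towards the catch tray, z up. Key console: x = -175 to -83 mm, y = -80 to 80 mm, 34 mm high; key centres at x = -130 mm, 44 mm apart in y
- plate_center (a point): middle of the steel plate's top face, 45 mm above the table; axes as the mixer's. The plate is 156 mm clear along x between two rims (at x = +-80 mm, along y, 8 mm high, 4 mm thick) and 190 mm along y (-95 to 95 mm), with no rim at its two y ends; the -y end is bevelled down 8 mm, 8 mm out
- tray_center (a point): middle of the grey catch tray's floor, 4 mm above the table; axes as the mixer's. The tray adjoins the plate's +y end with no wall between: inside it is 156 mm along x and 107 mm along y, walls 38 mm above the table (7 mm below the plate's top), so things pushed over that end of the plate drop in
- key_stop (a joint): red key, STOP: a 34 x 34 mm cap. Value in m: 0 fully up, 0.008 fully down. The keys stand in a row along the mixer's y, in an order that varies. They are interlocked: pressing one straight down to its end (takes 2 to 4 N) lifts the one that was down; keys stay as they are left
- key_slow (a joint): yellow key, SLOW: a 34 x 34 mm cap. Value in m: 0 fully up, 0.008 fully down
- key_fast (a joint): blue key, FAST, a 34 x 34 mm cap, down at the start. Value in m, counted the other way: 0 fully down, 0.008 fully up (popped up)
- key_stop_top (a point): middle of the top face of the red key's cap (34 x 34 mm); 52 mm above the table when up, 44 mm when down
- key_slow_top (a point): middle of the top face of the yellow key's cap (34 x 34 mm); 52 mm above the table when up, 44 mm when down
- key_fast_top (a point): middle of the top face of the blue key's cap (34 x 34 mm); 52 mm above the table when up, 44 mm when down
- scraper: green scraper block with a black rubber foot, 0.12 kg. Origin in the middle of its underside, z up. Block 80 mm long (its x) by 34 mm thick (its y), 20 mm high; on it a grip 56 mm (x) by 22 mm (y), from 20 to 55 mm high: pinch the grip across y. Either 80 mm face can push
- rest_pad: flat blue pad, 130 x 90 x 4 mm, fixed on the table: the scraper's resting place. Origin under its middle, top 4 mm above the table. Behind it, in the way of low moves, stands a fixed grey-blue treat bag 200 mm tall (world x 0.60 to 0.77, y -0.19 to -0.05 m)
- biscuit_0: spilt dog biscuit, a light brown disc 26 mm across, 12 mm thick, 12 g, lying on the plate at the start; origin in the middle of its underside. Three to five of the five biscuits are there
- biscuit_1: spilt dog biscuit, a light brown disc 26 mm across, 12 mm thick, 12 g, lying on the plate at the start; origin in the middle of its underside. Three to five of the five biscuits are there
- biscuit_2: spilt dog biscuit, a light brown disc 26 mm across, 12 mm thick, 12 g, lying on the plate at the start; origin in the middle of its underside. Three to five of the five biscuits are there
- biscuit_3: spilt dog biscuit, a light brown disc 26 mm across, 12 mm thick, 12 g, lying on the plate at the start; origin in the middle of its underside. Three to five of the five biscuits are there
- biscuit_4: spilt dog biscuit, a light brown disc 26 mm across, 12 mm thick, 12 g, lying on the plate at the start; origin in the middle of its underside. Three to five of the five biscuits are there
- brown_bottle: brown tablet bottle with white cap, 51 mm across, 110 mm tall (body up to 92 mm), stands on the table right of the mixer; origin in the middle of its base. Two or three of the three medicines (brown bottle, red-capped vial, red shaker) are there
- red_cap_vial: white medicine bottle with a red cap, oval: 34 mm along its x, 40 mm along its y, 106 mm tall; origin in the middle of its base
- red_shaker: red powder shaker, 50 mm across, 105 mm tall; origin in the middle of its base
- blue_carton: upright blue carton, 40 x 52 x 88 mm, left of the mixer; not to be disturbed
- white_carton: white carton lying on the table, 42 x 115 x 34 mm, left of the mixer; not to be disturbed
There are look-alikes about, which are no part of the job. Several things have the shape of the scraper; the one meant has the colours described above.

How it is judged:
On the way, in this order (a step that is already met when the one before it is completed fails the run):
1. the red stop key is fully down and the blue key has popped up (value of joint each of key_stop, key_fast above 0.006 m and value of joint key_slow below 0.002 m), for 0.2 s.
2. the scraper is held in the gripper, its foot low over the mixing plate (contact force between the fingers and scraper above 0.5 N and x of scraper in the frame of plate_center between -0.1 and 0.1 m and y of scraper in the frame of plate_center between -0.16 and 0.14 m and z of scraper in the frame of plate_center below 0.03 m), for 0.1 s.
3. all the biscuits are in the catch tray (x of biscuit_0 in the frame of mixer between -0.08 and 0.08 m and y of biscuit_0 in the frame of mixer between 0.092 and 0.208 m and z of each of biscuit_0, biscuit_1, biscuit_2, biscuit_3, biscuit_4 in the frame of mixer below 0.036 m and x of biscuit_1 in the frame of mixer between -0.08 and 0.08 m and y of biscuit_1 in the frame of mixer between 0.092 and 0.208 m and x of biscuit_2 in the frame of mixer between -0.08 and 0.08 m and y of biscuit_2 in the frame of mixer between 0.092 and 0.208 m and x of biscuit_3 in the frame of mixer between -0.08 and 0.08 m and y of biscuit_3 in the frame of mixer between 0.092 and 0.208 m and x of biscuit_4 in the frame of mixer between -0.08 and 0.08 m and y of biscuit_4 in the frame of mixer between 0.092 and 0.208 m), for 0.2 s.
4. the scraper stands on its pad and every medicine stands upright on the plate, the stop key still down (all of step 3 and value of joint key_stop above 0.006 m and horizontal distance between scraper and rest_pad below 0.04 m and height (world z) of scraper below 0.012 m and angle between each of scraper, brown_bottle, red_cap_vial, red_shaker's own z axis and vertical below 0.12 rad and x of brown_bottle in the frame of plate_center between -0.078 and 0.078 m and y of brown_bottle in the frame of plate_center between -0.095 and 0.095 m and z of brown_bottle in the frame of plate_center between -0.006 and 0.006 m and x of red_cap_vial in the frame of plate_center between -0.078 and 0.078 m and y of red_cap_vial in the frame of plate_center between -0.095 and 0.095 m and z of red_cap_vial in the frame of plate_center between -0.006 and 0.006 m and x of red_shaker in the frame of plate_center between -0.078 and 0.078 m and y of red_shaker in the frame of plate_center between -0.095 and 0.095 m and z of red_shaker in the frame of plate_center between -0.006 and 0.006 m), for 0.2 s.
5. the yellow slow key is fully down and the red key has popped up (value of joint each of key_slow, key_fast above 0.006 m and value of joint key_stop below 0.002 m), for 0.2 s.
At the end, for the whole second after the job is handed in: Yellow key down (over 6 mm), red and blue up (under 2 mm); all biscuits in the tray; scraper upright (0.12 rad), its middle within 40 mm of the pad's middle; every medicine upright (0.12 rad), its middle over the steel plate and its base on it; all at rest (all of step 3 and all of step 5 and horizontal distance between scraper and rest_pad below 0.04 m and height (world z) of scraper below 0.012 m and angle between each of scraper, brown_bottle, red_cap_vial, red_shaker's own z axis and vertical below 0.12 rad and x of brown_bottle in the frame of plate_center between -0.078 and 0.078 m and y of brown_bottle in the frame of plate_center between -0.095 and 0.095 m and z of brown_bottle in the frame of plate_center between -0.006 and 0.006 m and x of red_cap_vial in the frame of plate_center between -0.078 and 0.078 m and y of red_cap_vial in the frame of plate_center between -0.095 and 0.095 m and z of red_cap_vial in the frame of plate_center between -0.006 and 0.006 m and x of red_shaker in the frame of plate_center between -0.078 and 0.078 m and y of red_shaker in the frame of plate_center between -0.095 and 0.095 m and z of red_shaker in the frame of plate_center between -0.006 and 0.006 m and linear speed of each of brown_bottle, red_cap_vial, red_shaker, scraper below 0.02 m/s); the robot touches nothing.
It fails at once if the fingers touch a biscuit that is still on the plate ((contact force between the fingers and biscuit_0 above 0.3 N and z of biscuit_0 in the frame of plate_center between -0.006 and 0.006 m and x of biscuit_0 in the frame of plate_center between -0.082 and 0.082 m and y of biscuit_0 in the frame of plate_center between -0.095 and 0.095 m) or (contact force between the fingers and biscuit_1 above 0.3 N and z of biscuit_1 in the frame of plate_center between -0.006 and 0.006 m and x of biscuit_1 in the frame of plate_center between -0.082 and 0.082 m and y of biscuit_1 in the frame of plate_center between -0.095 and 0.095 m) or (contact force between the fingers and biscuit_2 above 0.3 N and z of biscuit_2 in the frame of plate_center between -0.006 and 0.006 m and x of biscuit_2 in the frame of plate_center between -0.082 and 0.082 m and y of biscuit_2 in the frame of plate_center between -0.095 and 0.095 m) or (contact force between the fingers and biscuit_3 above 0.3 N and z of biscuit_3 in the frame of plate_center between -0.006 and 0.006 m and x of biscuit_3 in the frame of plate_center between -0.082 and 0.082 m and y of biscuit_3 in the frame of plate_center between -0.095 and 0.095 m) or (contact force between the fingers and biscuit_4 above 0.3 N and z of biscuit_4 in the frame of plate_center between -0.006 and 0.006 m and x of biscuit_4 in the frame of plate_center between -0.082 and 0.082 m and y of biscuit_4 in the frame of plate_center between -0.095 and 0.095 m)).
It fails at once if the blue or the white carton is disturbed (distance of any of blue_carton, white_carton from where it was at the start of the episode above 0.03 m).
Of biscuit_0, biscuit_1, biscuit_2, biscuit_3, biscuit_4 only 3 to 5 are there at a start; the rules pass over those that are not, and their reading is None.
Of brown_bottle, red_cap_vial, red_shaker only 2 to 3 are there at a start; the rules pass over those that are not, and their reading is None.
At some moment in a run one of biscuit_0, biscuit_1, biscuit_2, biscuit_3, biscuit_4, scraper may be knocked a few centimetres aside while the robot is not near it.
It also fails if it takes over 210 s, if anything falls off the work surface, if the arm or the gripper's body presses on something with over 40 N, if the wrist force passes 120 N, or if a joint passes its speed limit or range.

## Robot

A 7-joint arm with a two-finger parallel gripper is mounted at the origin on a cart in front of the work surface, level with it; the furniture and walls round the work are solid. World frame = base frame: x ahead of the robot, y to its left, z up, the work surface at z = 0. Lengths are in m, angles in rad, forces in N, time in s.
With the tool pointing down it reaches from about 0.4 to 0.85 m from the base axis. Payload 10.4 kg.
Tool frame: the origin (TCP) lies midway between the tips of the shut fingers; the grasp point (between the pads) lies 19 mm behind it; x points along the fingers, y is the direction in which the jaws open and shut, and the axes are right-handed (so a half turn about x gives the same grasp; the last joint's range is limited). The gripper opens to 87 mm and grips with 3 to 60 N. Pads are 19 mm wide; open, the fingers measure 117 mm over their backs; the gripper's body (75 mm by 190 mm) begins 51 mm behind the grasp point.
Start: joints at [1.133, 0.332, -0.065, 1.46, 0.022, 1.35, -0.088], TCP at [0.252, -0.572, 0.223] pointing down, gripper open.
Joint ranges: [-2.6, 2.6], [-0.5, 2.12], [-1.47, 1.34], [0.16, 2.42], [-1.27, 4.41], [0.06, 2.06], [-2.6, 2.6]. Speed limits (rad/s): [2.22, 2.22, 2.79, 2.79, 3.14, 3.14, 3.14].

## Interface

Orientations are given as a rotation vector (axis times angle).
In Python, from workcell import bot gives the robot as it stands.
- The arm moves only by the tool arm_command, never from a script. Its argument "targets" is a list that holds one entry, the list of rows, each a list of 7 numbers: the shift along the tool's x, y, z in m, then the turn, a rotation vector about the tool's x, y, z in degrees, then the closure, from 0 (fully open) to 1 (shut). A call has 1 to 20 rows; each row is the pose to reach, as a shift and turn from the pose commanded when the call began, along the tool's axes at that moment; what a row does not reach only later rows make up. A row lasts 1/10 s, in which the tool goes at most 50 mm and 8.59 degrees, less where a joint would pass 70% of its speed; a pose out of reach is approached as far as the arm can. A call with a gripper value outside its range is refused whole. The fingers move at their own pace and stop on an object; "newtons" is the grip in N (left out, the last holds). Time passes only in rows, so rows that repeat a pose let the fingers close. It gives the time, the measured TCP pose, the force and the opening at its end, in the units of the state.
- bot.observe(): the state, without advancing time (a new reading comes with each control period).
- bot.camera(name): name is "scene" or "top" or "wrist"; returns (picture, depth): 420x560x3 uint8, red, green, blue; 420x560 float32, m along the optical axis (not along the pixel's ray), 0 where there is no reading.
- bot.calibration(name): a dict with "fx", "fy", "cx", "cy" (pixels), "origin" and "orientation" of the camera in the world. Camera axes: x right, y down, z forward; pixel columns grow to the right and rows downward; lengths in m; the calibration is good to about 2 mm. A picture is of the moment at which its call begins: read the wrist's pose just before it. calibration takes no time and is no camera call; for the wrist camera it gives the pose at the moment of the call.
- bot.sign_off(): hands the job in, once; it reports no verdict.
The state is a dict: "t": time; "joint_positions": joint angles; "dq": joint speeds; "tau": joint torques, N m; "tool_pos": TCP position; "ee_rot": TCP orientation; "force": force on the tool from outside, world axes, zero at the start; "ft_torque": the same for the moment, N m; "opening": finger opening in m.
Only numpy, scipy, OpenCV 4.12 (cv2) and the standard library are available. Lean on these libraries where they do the work, as an engineer would, in place of code of your own. Each camera call takes 0.05 s, during which the arm holds its last target. There are 200 camera calls.

## Working session

There is one attempt and no reset: what is moved stays moved. The work goes in short steps, Python scripts to look and compute and a tool call to move; the robot and the scene stay as the last step left them, time stands still between calls to the robot, and variables do not carry over. Pictures are saved under pics/ and viewed, about 12 in all and at most 16, crops included, and the job is handed in when it is done.

Besides the shell and the picture viewer there is one more tool, called after "Emit:" by a JSON object that holds its "api" and its "payload". arm_command: Moves the arm, as the interface text tells. Its arguments: {"type":"object","properties":{"targets":{"type":"array"},"newtons":{"type":"number"}},"required":["targets"]}

```bash
mkdir -p pics; ls; python3 - <<'E'
from workcell import bot
import cv2, numpy as np
print(bot.observe())
for n in ("scene","top"):
    p,d=bot.camera(n); cv2.imwrite(f"pics/{n}0.png",cv2.cvtColor(p,cv2.COLOR_RGB2BGR)); np.savez(f"/tmp/{n}0.npz",p=p,d=d)
    print(n,bot.calibration(n))
a=cv2.imread("pics/top0.png"); cv2.imwrite("pics/top0.png",cv2.resize(a,(800,600)))
E
```

```text
pics
{'t': 0.0, 'joint_positions': array([ 1.1334259 ,  0.33286316, -0.06472379,  1.46095758,  0.02159663,
        1.34990892, -0.08852005]), 'dq': array([ 9.55914667e-04, -5.79351591e-04, -4.26877800e-04, -4.58185484e-04,
        9.29422922e-05,  4.23223568e-04,  3.92997291e-04]), 'tau': array([-1.21139314e-03, -6.23262835e+01,  2.35983945e-02, -3.89901423e+01,
       -6.14860025e-02,  3.97894881e-02,  1.92923376e-04]), 'tool_pos': array([ 0.2517094 , -0.57163657,  0.22175168]), 'ee_rot': array([ 1.99304762,  0.42088103, -1.99376582]), 'force': array([ 0.26851134,  0.07954213, -0.0390885 ]), 'ft_torque': array([-0.05353291,  0.02506029,  0.05729161]), 'opening': 0.08712998450512628}
scene {'fx': 431.5211395631302, 'fy': 431.5211395631302, 'cx': 285.92731241622187, 'cy': 208.80224342701024, 'origin': array([-0.17860056,  0.96346031,  0.69104885]), 'orientation': array([-0.78161945,  2.31390777, -1.39389393])}
top {'fx': 530.75083388933, 'fy': 530.75083388933, 'cx': 284.6795215109822, 'cy': 215.63910629768756, 'origin': array([4.36024986e-01, 1.62538652e-04, 1.57027906e+00]), 'orientation': array([-2.15187483,  2.2154456 , -0.03948057])}
```

View pics/top0.png

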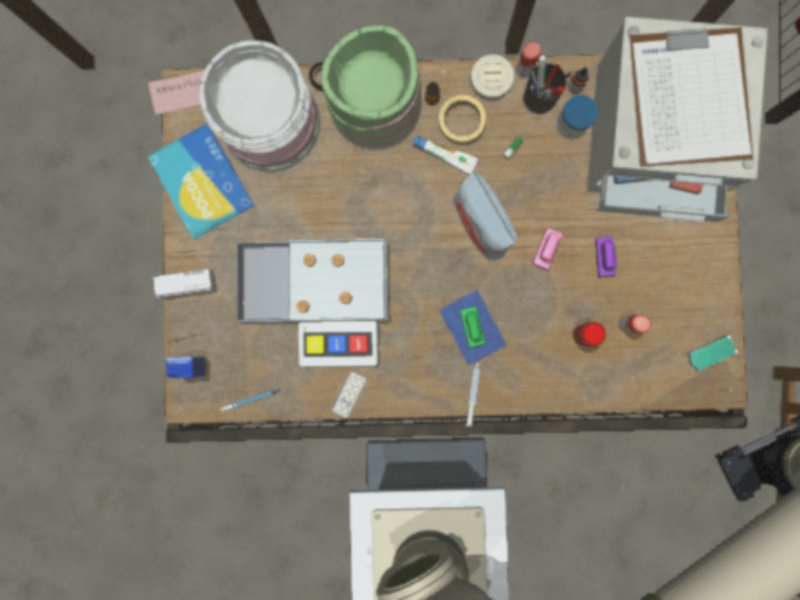

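View pics/scene0.png

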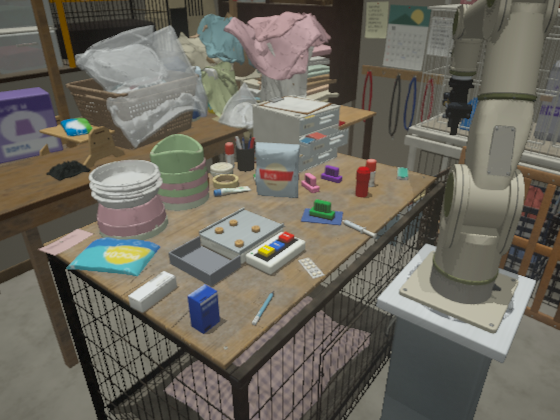

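Top view (800×600 scale): the plate is centred at about (338,281), with the tray to its left. The keys run yellow (315,344), blue (336,344), red (359,344). Four biscuits are at (310,260), (338,260), (303,307) and (346,297). The green scraper is on its pad at (472,327), the shaker at (591,334) and the vial at (639,323). There is no brown bottle by the mixer.

```bash
cat > h.py <<'E'
from workcell import bot
import cv2, numpy as np
from scipy.spatial.transform import Rotation as R
def shot(n,name=None,sc=1.4):
    c=bot.calibration(n); p,d=bot.camera(n)
    if name: cv2.imwrite(f"pics/{name}.png",cv2.resize(cv2.cvtColor(p,cv2.COLOR_RGB2BGR),None,fx=sc,fy=sc))
    return p,d,c
def ray(c,uv,z):
    uv=np.atleast_2d(uv).astype(float)
    r=np.c_[(uv[:,0]-c["cx"])/c["fx"],(uv[:,1]-c["cy"])/c["fy"],np.ones(len(uv))]
    r=R.from_rotvec(c["orientation"]).apply(r); o=c["origin"]
    return o+r*((z-o[2])/r[:,2])[:,None]
def blobs(p,lo,hi,amin=20,box=None):
    h=cv2.cvtColor(p,cv2.COLOR_RGB2HSV)
    lo=np.array(lo);hi=np.array(hi)
    m=cv2.inRange(h,lo,hi) if lo[0]<=hi[0] else cv2.inRange(h,lo,np.array([179,hi[1],hi[2]]))|cv2.inRange(h,np.array([0,lo[1],lo[2]]),hi)
    if box is not None:
        k=np.zeros_like(m);x0,y0,x1,y1=box;k[y0:y1,x0:x1]=1;m=m*k
    n,l,s,ce=cv2.connectedComponentsWithStats(m)
    return [(ce[i],s[i,4],s[i,:4],cv2.minAreaRect(np.argwhere(l==i)[:,::-1].astype(np.float32))) for i in range(1,n) if s[i,4]>=amin]
def go(pos,R_t):
    "print shift (mm) and turn (deg) from the present pose in tool axes"
    s=bot.observe(); r=R.from_rotvec(s["ee_rot"])
    d=r.inv().apply(np.array(pos)-s["tool_pos"]); w=(r.inv()*R_t).as_rotvec(degrees=True)
    print("shift",np.round(d,4),"turn",np.round(w,2))
def down(yaw):
    "tool pointing down, jaw axis (tool y) at angle yaw in world xy"
    y=np.array([np.cos(yaw),np.sin(yaw),0]);x=np.array([0,0,-1.])
    return R.from_matrix(np.c_[x,y,np.cross(x,y)])
E
python3 - <<'E'
from h import *
z=np.load("/tmp/top0.npz");p=z["p"];d=z["d"];c=bot.calibration("top")
B=(150,150,290,260)
def show(n,bl,zz):
    for ce,a,b,r in bl:
        box=ray(c,cv2.boxPoints(r),zz)[:,:2]
        e=[box[1]-box[0],box[2]-box[1]]; e=max(e,key=np.linalg.norm)
        print(n,np.round(ray(c,ce,zz)[0][:2],4),a,"rectc",np.round(box.mean(0),4),"size",np.round([np.linalg.norm(box[1]-box[0]),np.linalg.norm(box[2]-box[1])],3),"longang",round(np.degrees(np.arctan2(e[1],e[0])),1))
show("red",blobs(p,(172,120,90),(8,255,255),30,(200,220,290,260)),.052)
show("yel",blobs(p,(22,120,90),(35,255,255),30,(200,220,290,260)),.052)
show("blu",blobs(p,(100,100,90),(125,255,255),30,(200,220,290,260)),.044)
show("bis",blobs(p,(5,60,80),(22,255,255),20,(203,168,272,226)),.057)
show("grn",blobs(p,(50,120,60),(75,255,255),30,(300,200,370,260)),.04)
show("pad",blobs(p,(100,80,40),(125,255,255),100,(300,200,370,260)),.004)
show("med",blobs(p,(170,90,90),(10,255,255),30,(390,200,470,260)),.105)
for n,u in(("tray",(190,197)),("plate",(245,190)),("tab",(360,180)),("cons",(236,229))):
    print(n,np.median(d[u[1]-2:u[1]+3,u[0]-2:u[0]+3]),c["origin"][2])
k=p[160:262,140:300];cv2.imwrite("pics/crop0.png",cv2.resize(cv2.cvtColor(k,cv2.COLOR_RGB2BGR),(800,510),interpolation=2))
s=bot.observe();print(R.from_rotvec(s["ee_rot"]).as_matrix().round(3))
E
```

```text
red [0.4523 0.1273] 131 rectc [0.4524 0.1267] size [0.034 0.031] longang -91.7
yel [0.4536 0.2153] 157 rectc [0.4535 0.2156] size [0.034 0.034] longang -91.7
blu [0.4537 0.172 ] 132 rectc [0.4537 0.172 ] size [0.032 0.032] longang -91.7
bis [0.6243 0.2223] 50 rectc [0.6245 0.2213] size [0.02 0.02] longang -1.2
bis [0.6223 0.1651] 50 rectc [0.6227 0.1651] size [0.017 0.02 ] longang 178.6
bis [0.5463 0.1517] 51 rectc [0.5474 0.1511] size [0.02 0.02] longang 178.6
bis [0.5311 0.238 ] 48 rectc [0.5314 0.2376] size [0.02  0.017] longang -91.7
grn [ 0.4802 -0.1021] 289 rectc [ 0.48   -0.1021] size [0.031 0.077] longang -167.9
pad [ 0.4797 -0.105 ] 900 rectc [ 0.4804 -0.1051] size [0.087 0.127] longang -154.4
med [ 0.4749 -0.4174] 162 rectc [ 0.4747 -0.4174] size [0.044 0.036] longang -91.7
med [ 0.4587 -0.325 ] 302 rectc [ 0.4583 -0.321 ] size [0.06  0.047] longang -91.7
tray 1.5799558 1.570279057707922
plate 1.5349827 1.570279057707922
tab 1.5751697 1.570279057707922
cons 1.5400974 1.570279057707922
[[-0.001  0.403 -0.915]
 [ 0.001 -0.915 -0.403]
 [-1.    -0.001  0.   ]]
```

View pics/crop0.png

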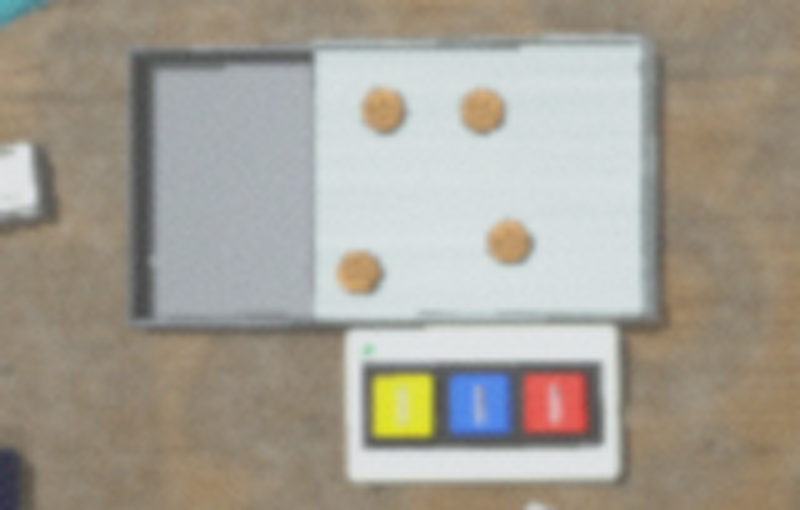

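Four biscuits are on the plate and two medicines are present, the shaker and the vial. In the crop the mixer yaw is about -0.9°, with red as the right-most key. Next I'll plan the move to the red key.

```bash
cat >> h.py <<'E'
TH=np.radians(-0.85); PC=np.array([.5832,.1695])
def mx(x,y):
    "mixer xy -> world xy"
    return PC+np.array([np.cos(TH)*x-np.sin(TH)*y,np.sin(TH)*x+np.cos(TH)*y])
def inmx(w):
    d=np.array(w)[:2]-PC
    return np.array([np.cos(TH)*d[0]+np.sin(TH)*d[1],-np.sin(TH)*d[0]+np.cos(TH)*d[1]])
E
python3 - <<'E'
from h import *
D=down(np.radians(-90.85))
go((.48,-.25,.22),D)
go((*mx(-.13,-.044),.10),D); print(mx(-.13,-.044),mx(-.13,.044))
E
```

```text
shift [ 0.0021 -0.2024 -0.3385] turn [2.462e+01 2.000e-02 7.000e-02]
shift [ 0.1225 -0.5587 -0.4655] turn [2.462e+01 2.000e-02 7.000e-02]
[0.45256158 0.12743336] [0.45386703 0.21542368]
```

Emit:
{"api": "arm_command", "payload": {"targets": [[[0,-0.1,-0.17,12,0,0,1],[0,-0.2024,-0.3385,24.6,0,0,1],[0,-0.2024,-0.3385,24.6,0,0,1],[0,-0.2024,-0.3385,24.6,0,0,1],[0,-0.2024,-0.3385,24.6,0,0,1],[0,-0.2024,-0.3385,24.6,0,0,1],[0,-0.2024,-0.3385,24.6,0,0,1],[0,-0.2024,-0.3385,24.6,0,0,1],[0,-0.2024,-0.3385,24.6,0,0,1],[0.1,-0.5587,-0.4655,24.6,0,0,1],[0.1,-0.5587,-0.4655,24.6,0,0,1],[0.1,-0.5587,-0.4655,24.6,0,0,1],[0.1,-0.5587,-0.4655,24.6,0,0,1],[0.1,-0.5587,-0.4655,24.6,0,0,1],[0.1,-0.5587,-0.4655,24.6,0,0,1],[0.1,-0.5587,-0.4655,24.6,0,0,1],[0.1,-0.5587,-0.4655,24.6,0,0,1],[0.1,-0.5587,-0.4655,24.6,0,0,1],[0.1,-0.5587,-0.4655,24.6,0,0,1],[0.1,-0.5587,-0.4655,24.6,0,0,1]]], "newtons": 20}}

```text
t: 2.1
tool_pos: [0.453, 0.1256, 0.1225]
ee_rot: [-2.214, 0.018, 2.214]
force: [0.9, 0.1, -0.1]
opening: 0.0007
```

```bash
python3 - <<'E'
from h import *
go((*mx(-.13,-.044),.040),down(np.radians(-90.85)))
s=bot.observe();print(s["t"],s["tool_pos"],s["opening"],s["force"])
E
```

```text
shift [ 0.0825 -0.0019  0.0005] turn [-0.07  0.01 -0.03]
2.1 [0.45300739 0.12562344 0.12252098] 0.0006955507007992176 [ 0.8863854   0.1220261  -0.07749839]
```

Emit:
{"api": "arm_command", "payload": {"targets": [[[0.04,-0.002,0,0,0,0,1],[0.06,-0.002,0,0,0,0,1],[0.068,-0.002,0,0,0,0,1],[0.073,-0.002,0,0,0,0,1],[0.077,-0.002,0,0,0,0,1],[0.08,-0.002,0,0,0,0,1],[0.082,-0.002,0,0,0,0,1],[0.083,-0.002,0,0,0,0,1],[0.083,-0.002,0,0,0,0,1],[0.083,-0.002,0,0,0,0,1]]]}}

```text
t: 3.1
tool_pos: [0.4539, 0.1286, 0.0439]
ee_rot: [-2.218, 0.02, 2.213]
force: [-22.4, -8.4, 59.1]
opening: 0.0007
```

Emit:
{"api": "arm_command", "payload": {"targets": [[[-0.02,0,0,0,0,0,1],[-0.06,0,0,0,0,0,1],[-0.1,0.05,0,0,0,0,0.6],[-0.15,0.1,0,0,0,0,0.3],[-0.2,0.15,0.02,0,0,0,0],[-0.2,0.2,0.02,0,0,0,0],[-0.2,0.2,0.02,0,0,0,0],[-0.2,0.2,0.02,0,0,0,0]]]}}

```text
t: 3.9
tool_pos: [0.4303, -0.0769, 0.2429]
ee_rot: [-2.217, 0.028, 2.205]
force: [0.3, 0.4, 0.3]
opening: 0.0403
```

```bash
python3 - <<'E'
from h import *
s=bot.observe();print(s["t"],s["tool_pos"],s["opening"],s["force"])
p,d,c=shot("wrist","w1"); shot("scene","s1")
o=c["origin"];print(o)
E
```

```text
3.9 [ 0.43031349 -0.07687657  0.24290376] 0.04030565794291343 [0.32456977 0.37536697 0.30332598]
[ 0.50635556 -0.0799227   0.40420898]
```

View pics/w1.png

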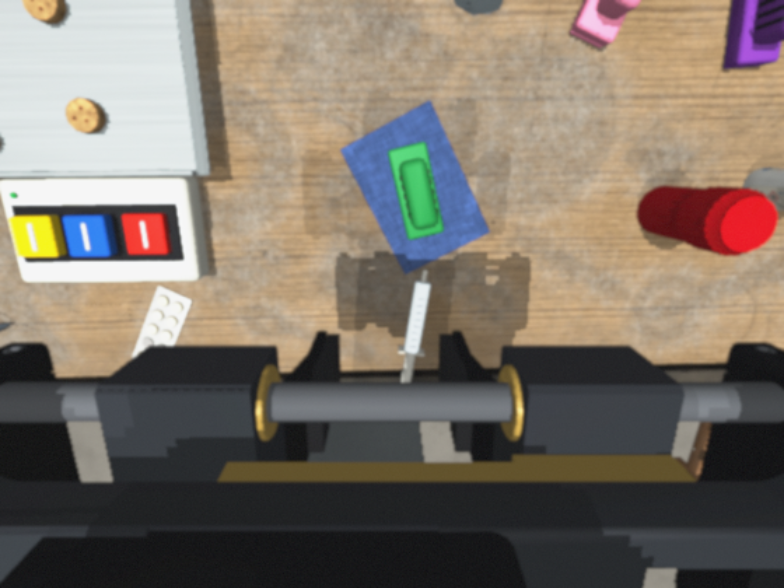

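The wrist view shows blue popped up. The scraper is on its pad at (415,190) and the shaker is at (700,220). I'll localise the scraper from this view.

```bash
python3 - <<'E'
from h import *
p,d,c=shot("wrist")
def show(n,bl,zz):
    for ce,a,b,r in bl:
        box=ray(c,cv2.boxPoints(r),zz)[:,:2]
        e=max([box[1]-box[0],box[2]-box[1]],key=np.linalg.norm)
        print(n,np.round(ray(c,ce,zz)[0][:2],4),a,"rectc",np.round(box.mean(0),4),"size",np.round([np.linalg.norm(box[1]-box[0]),np.linalg.norm(box[2]-box[1])],3),"ang",round(np.degrees(np.arctan2(e[1],e[0]))%180,1))
g=blobs(p,(45,90,40),(75,255,255),200,(200,50,400,250));show("grn block z.024",g,.024)
show("pad",blobs(p,(100,80,40),(125,255,255),300,(200,50,400,240)),.004)
show("red",blobs(p,(172,120,60),(8,255,255),200),.044)
show("blue",blobs(p,(105,120,90),(120,255,255),200,(0,100,120,230)),.052)
ce=g[0][0].astype(int);print(d[ce[1],ce[0]],c["origin"][2])
# depth-based grip top
from itertools import product
h=cv2.cvtColor(p,cv2.COLOR_RGB2HSV);m=cv2.inRange(h,np.array((45,90,40)),np.array((75,255,255)))
v,u=np.where(m>0);rr=ray(c,np.c_[u,v],0)-c["origin"];P=c["origin"]+rr*(d[v,u]/c["origin"][2])[:,None]
k=(P[:,2]>.05)&(abs(P[:,0]-.48)<.1)&(abs(P[:,1]+.1)<.1);print("grip top",k.sum(),P[k].mean(0))
D=down(np.radians(-78))
b=ray(c,cv2.boxPoints(g[0][3]),.024)[:,:2].mean(0)
E
```

```text
grn block z.024 [ 0.485  -0.1035] 1734 rectc [ 0.4837 -0.1042] size [0.032 0.077] ang 13.7
pad [ 0.4867 -0.1047] 5221 rectc [ 0.4837 -0.1064] size [0.087 0.127] ang 28.8
red [ 0.458  -0.3477] 3911 rectc [ 0.4547 -0.3443] size [0.056 0.113] ang 87.7
red [0.4561 0.1245] 910 rectc [0.4552 0.1254] size [0.04  0.037] ang 89.0
blue [0.4566 0.1679] 979 rectc [0.456  0.1686] size [0.043 0.036] ang 89.0
0.3366625 0.40168002515356416
grip top 1017 [ 0.48484942 -0.1024439   0.06654798]
```

```bash
python3 - <<'E'
from h import *
D=down(np.radians(-77))
go((.482,-.1025,.12),D);go((.482,-.1025,.03),D)
E
```

```text
shift [ 0.12    0.0314 -0.0522] turn [-1.384e+01 -7.000e-02 -1.000e-02]
shift [ 0.21    0.0313 -0.0521] turn [-1.384e+01 -7.000e-02 -1.000e-02]
```

Emit:
{"api": "arm_command", "payload": {"targets": [[[0.04,0.031,-0.052,-7,0,0,0],[0.08,0.031,-0.052,-13.8,0,0,0],[0.12,0.031,-0.052,-13.8,0,0,0],[0.14,0.031,-0.052,-13.8,0,0,0],[0.16,0.031,-0.052,-13.8,0,0,0],[0.18,0.031,-0.052,-13.8,0,0,0],[0.195,0.031,-0.052,-13.8,0,0,0],[0.205,0.031,-0.052,-13.8,0,0,0],[0.209,0.031,-0.052,-13.8,0,0,0],[0.209,0.031,-0.052,-13.8,0,0,0],[0.209,0.031,-0.052,-13.8,0,0,0]]], "newtons": 30}}

```text
t: 5.15
tool_pos: [0.4819, -0.1023, 0.0312]
ee_rot: [2.102, 0.239, -2.1]
force: [0.1, -0.0, 0.2]
opening: 0.0868
```

```bash
python3 - <<'E'
from h import *
s=bot.observe();print(s["t"],s["tool_pos"],s["opening"],s["force"])
go((.482,-.1025,.03),down(np.radians(-77)))
shot("wrist","w2")
E
```

```text
5.15 [ 0.48194066 -0.10233539  0.0311663 ] 0.08675978362815208 [ 0.14205209 -0.00361599  0.23623024]
shift [ 0.0012  0.0002 -0.    ] turn [-0.01 -0.05 -0.02]
```

View pics/w2.png

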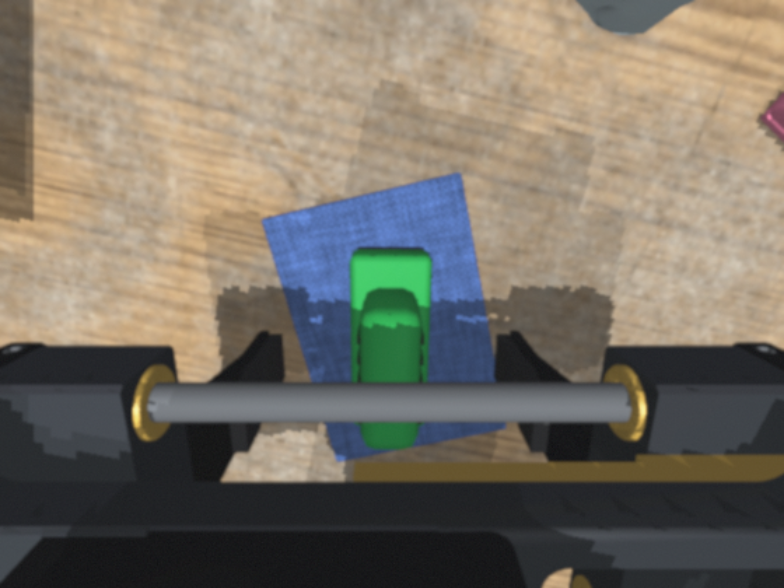

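The scraper is centred and square between the jaws, so I'll close and lift.

Emit:
{"api": "arm_command", "payload": {"targets": [[[0,0,0,0,0,0,1],[0,0,0,0,0,0,1],[0,0,0,0,0,0,1],[0,0,0,0,0,0,1],[0,0,0,0,0,0,1],[0,0,0,0,0,0,1],[0,0,0,0,0,0,1],[-0.03,0,0,0,0,0,1],[-0.07,0,0,0,0,0,1],[-0.1,0,0,0,0,0,1],[-0.12,0,0,0,0,0,1],[-0.12,0,0,0,0,0,1]]]}}

```text
t: 6.4
tool_pos: [0.4832, -0.1028, 0.1535]
ee_rot: [2.106, 0.237, -2.096]
force: [0.6, 0.0, -0.7]
opening: 0.0029
```

```bash
python3 - <<'E'
from h import *
s=bot.observe();print(s["t"],s["tool_pos"],s["opening"],s["force"])
D=down(np.radians(-90.85))
go((*mx(.036,-.072),.13),D);go((*mx(.036,-.072),.074),D)
p,d,c=shot("top")
for ce,a,b,r in blobs(p,(5,60,80),(22,255,255),20,(203,168,272,226)): print(inmx(ray(c,ce,.057)[0]).round(4),a)
s=blobs(p,(172,120,90),(8,255,255),30,(200,220,290,260))+blobs(p,(22,120,90),(35,255,255),30,(200,220,290,260))
print([inmx(ray(c,b[0],.05)[0]).round(4) for b in s])
E
```

```text
6.4 [ 0.48316087 -0.10278352  0.15350831] 0.002873094887148592 [ 0.6366159   0.0303535  -0.74711037]
shift [ 0.0239 -0.1645 -0.1762] turn [13.81 -0.28 -0.11]
shift [ 0.0799 -0.1646 -0.176 ] turn [13.81 -0.28 -0.11]
[0.0403 0.0532] 50
[ 0.0392 -0.0038] 50
[-0.0366 -0.0184] 51
[-0.0534  0.0677] 49
[array([-0.1299, -0.0445]), array([-0.1303,  0.0444])]
```

The opening is 3 mm, so the grip was lost. I'll look.

```bash
python3 - <<'E'
from h import *
shot("wrist","w3")
E
```

```text
(no output)
```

View pics/w3.png

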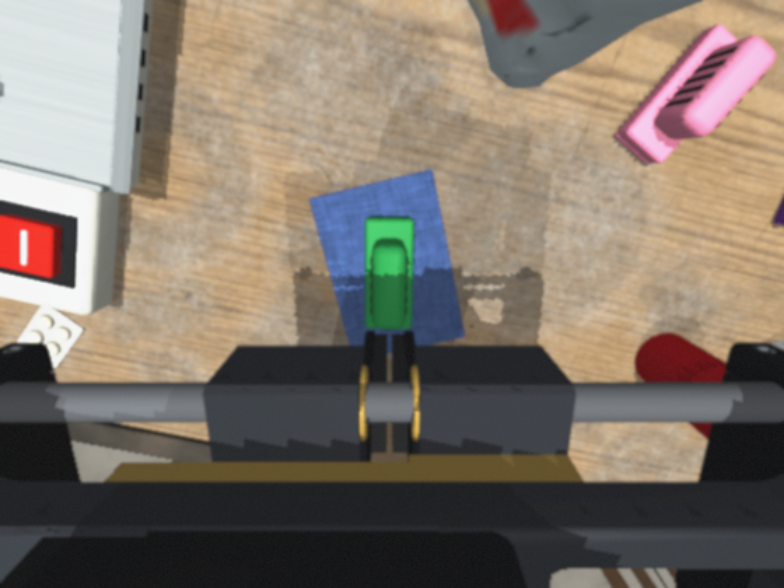

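The scraper is still on its pad at (390,275). The lift began before the fingers had closed, so I'll retry with pre-closed jaws and a longer wait.

Emit:
{"api": "arm_command", "payload": {"targets": [[[0,0,0,0,0,0,0.4],[0,0,0,0,0,0,0.4],[0,0,0,0,0,0,0.4],[0,0,0,0,0,0,0.4],[0,0,0,0,0,0,0.4],[0,0,0,0,0,0,0.4],[0.04,0,0,0,0,0,0.4],[0.08,0,0,0,0,0,0.4],[0.1,0,0,0,0,0,0.4],[0.115,0,0,0,0,0,0.4],[0.12,0,0,0,0,0,0.4],[0.121,0,0,0,0,0,0.4],[0.121,0,0,0,0,0,1],[0.121,0,0,0,0,0,1],[0.121,0,0,0,0,0,1],[0.121,0,0,0,0,0,1],[0.121,0,0,0,0,0,1],[0.121,0,0,0,0,0,1],[0.121,0,0,0,0,0,1]]], "newtons": 40}}

```text
t: 8.4
tool_pos: [0.4816, -0.1026, 0.0299]
ee_rot: [2.102, 0.238, -2.101]
force: [-1.5, 0.3, 4.4]
opening: 0.0216
```

Emit:
{"api": "arm_command", "payload": {"targets": [[[-0.01,0,0,0,0,0,1],[-0.03,0,0,0,0,0,1],[-0.06,0,0,0,0,0,1],[-0.09,0,0,0,0,0,1],[-0.1,0,0,0,0,0,1],[-0.1,0,0,0,0,0,1],[-0.1,0,0,0,0,0,1]]]}}

```text
t: 9.1
tool_pos: [0.4808, -0.1025, 0.1286]
ee_rot: [2.101, 0.239, -2.103]
force: [-0.5, 0.0, -1.6]
opening: 0.022
```

```bash
python3 - <<'E'
from h import *
s=bot.observe();print(s["t"],s["tool_pos"],s["opening"],s["force"])
D=down(np.radians(-90.85))
go((*mx(.036,-.072),.13),D);go((*mx(.036,-.072),.074),D)
p,d,c=shot("top")
for ce,a,b,r in blobs(p,(5,60,80),(22,255,255),20,(203,168,272,226)): print(inmx(ray(c,ce,.057)[0]).round(4),a)
shot("wrist","w4")
E
```

```text
9.1 [ 0.48081444 -0.10249744  0.128631  ] 0.02196213338510013 [-0.54657674  0.00188392 -1.58448124]
shift [-0.0015 -0.1636 -0.1786] turn [13.81  0.06  0.02]
shift [ 0.0545 -0.1636 -0.1786] turn [13.81  0.06  0.02]
[0.0403 0.0532] 50
[ 0.0392 -0.0038] 50
[-0.0366 -0.0184] 51
[-0.0531  0.0677] 48
```

View pics/w4.png

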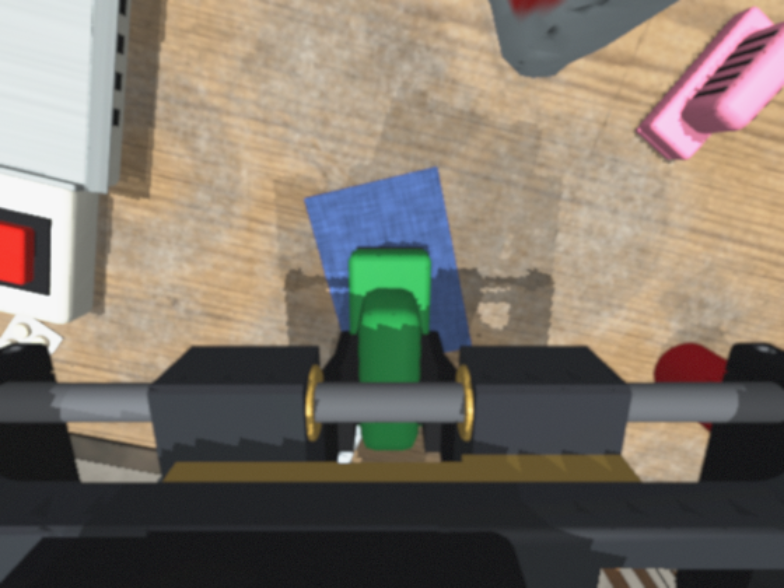

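The scraper is held square (opening 22 mm), underside 26 mm below the TCP. Next it goes to the first lane, above the -y end of the plate, and down.

Emit:
{"api": "arm_command", "payload": {"targets": [[[-0.01,-0.04,-0.045,5,0,0,1],[-0.01,-0.08,-0.09,10,0,0,1],[-0.005,-0.12,-0.13,13.8,0,0,1],[0,-0.1636,-0.1756,13.8,0,0,1],[0,-0.1636,-0.1756,13.8,0,0,1],[0,-0.1636,-0.1756,13.8,0,0,1],[0,-0.1636,-0.1756,13.8,0,0,1],[0,-0.1636,-0.1756,13.8,0,0,1]]]}}

```text
t: 10.0
tool_pos: [0.6153, 0.0948, 0.1286]
ee_rot: [-2.212, 0.019, 2.216]
force: [-0.5, -0.6, -1.1]
opening: 0.0215
```

```bash
python3 - <<'E'
from h import *
s=bot.observe();print(s["t"],s["tool_pos"],s["opening"],s["force"],inmx(s["tool_pos"]))
D=down(np.radians(-90.85))
go((*mx(.033,-.072),.073),D);go((*mx(.033,.105),.073),D)
E
```

```text
10.0 [0.61530065 0.09480305 0.12859341] 0.021488278474246295 [-0.45457959 -0.58487099 -1.10353064] [ 0.03320523 -0.07421253]
shift [ 0.0556 -0.0023  0.0001] turn [-0.06  0.09 -0.06]
shift [ 0.0554 -0.1793  0.0003] turn [-0.06  0.09 -0.06]
```

Now lower and push in one call, at about 15 mm per row.

Emit:
{"api": "arm_command", "payload": {"targets": [[[0.02,0,0,0,0,0,1],[0.04,0,0,0,0,0,1],[0.05,0,0,0,0,0,1],[0.055,0,0,0,0,0,1],[0.055,0,0,0,0,0,1],[0.055,-0.01,0,0,0,0,1],[0.055,-0.02,0,0,0,0,1],[0.055,-0.035,0,0,0,0,1],[0.055,-0.05,0,0,0,0,1],[0.055,-0.065,0,0,0,0,1],[0.055,-0.08,0,0,0,0,1],[0.055,-0.095,0,0,0,0,1],[0.055,-0.11,0,0,0,0,1],[0.055,-0.125,0,0,0,0,1],[0.055,-0.14,0,0,0,0,1],[0.055,-0.155,0,0,0,0,1],[0.055,-0.17,0,0,0,0,1],[0.055,-0.18,0,0,0,0,1],[0.055,-0.18,0,0,0,0,1],[0.055,-0.18,0,0,0,0,1]]]}}

```text
t: 12.0
tool_pos: [0.6186, 0.2759, 0.0744]
ee_rot: [-2.214, 0.017, 2.214]
force: [-0.7, -0.5, -0.9]
opening: 0.0218
```

Emit:
{"api": "arm_command", "payload": {"targets": [[[-0.02,0.01,0,0,0,0,1],[-0.05,0.03,0,0,0,0,1],[-0.055,0.08,0.03,0,0,0,1],[-0.055,0.13,0.067,0,0,0,1],[-0.055,0.18,0.067,0,0,0,1],[-0.055,0.18,0.067,0,0,0,1],[-0.055,0.18,0.067,0,0,0,1]]]}}

```text
t: 12.7
tool_pos: [0.5492, 0.0915, 0.1313]
ee_rot: [-2.214, 0.027, 2.21]
force: [0.2, 1.1, -0.9]
opening: 0.0219
```

```bash
python3 - <<'E'
from h import *
s=bot.observe();print(s["t"],s["tool_pos"],s["opening"],s["force"],inmx(s["tool_pos"]))
D=down(np.radians(-90.85))
go((*mx(-.034,-.072),.073),D);go((*mx(-.034,.105),.073),D)
p,d,c=shot("top","t5")
for ce,a,b,r in blobs(p,(5,60,80),(22,255,255),15,(160,160,290,230)): print(inmx(ray(c,ce,.057)[0]).round(4),inmx(ray(c,ce,.016)[0]).round(4),a)
E
```

```text
12.7 [0.549209   0.09154959 0.1313135 ] 0.02187841810727101 [ 0.19234412  1.14695292 -0.92520938] [-0.03283088 -0.07844608]
shift [ 0.0583 -0.0066  0.0013] turn [-0.4  -0.12 -0.15]
shift [ 0.0578 -0.1836  0.0026] turn [-0.4  -0.12 -0.15]
[0.0933 0.1719] [0.0997 0.1812] 22
[0.0948 0.0103] [0.1012 0.0152] 184
[ 0.0937 -0.1295] [ 0.1002 -0.1284] 66
[0.0893 0.1487] [0.0957 0.1574] 32
[ 0.0366 -0.1325] [ 0.0415 -0.1314] 197
[0.0374 0.124 ] [0.0424 0.132 ] 112
[-0.0064 -0.1317] [-0.0027 -0.1307] 32
[-0.0534  0.0677] [-0.0509  0.0742] 49
[-0.0916  0.1678] [-0.0902  0.1769] 35
```

Both lane-A biscuits are in the tray (merged blob at mixer (0.04, 0.13)). Now lane B.

Emit:
{"api": "arm_command", "payload": {"targets": [[[0.02,-0.006,0.001,0,0,0,1],[0.04,-0.006,0.001,0,0,0,1],[0.05,-0.006,0.001,0,0,0,1],[0.058,-0.006,0.001,0,0,0,1],[0.058,-0.006,0.001,0,0,0,1],[0.058,-0.015,0.001,0,0,0,1],[0.058,-0.025,0.001,0,0,0,1],[0.058,-0.04,0.001,0,0,0,1],[0.058,-0.055,0.001,0,0,0,1],[0.058,-0.07,0.002,0,0,0,1],[0.058,-0.085,0.002,0,0,0,1],[0.058,-0.1,0.002,0,0,0,1],[0.058,-0.115,0.002,0,0,0,1],[0.058,-0.13,0.002,0,0,0,1],[0.058,-0.145,0.002,0,0,0,1],[0.058,-0.16,0.002,0,0,0,1],[0.058,-0.175,0.002,0,0,0,1],[0.058,-0.185,0.002,0,0,0,1],[0.058,-0.185,0.002,0,0,0,1],[0.058,-0.185,0.002,0,0,0,1]]]}}

```text
t: 14.75
tool_pos: [0.5496, 0.282, 0.0714]
ee_rot: [-2.214, 0.017, 2.215]
force: [0.1, 0.1, -0.9]
opening: 0.0216
```

Emit:
{"api": "arm_command", "payload": {"targets": [[[-0.03,0.01,0,0,0,0,1],[-0.06,0.04,0.02,0,0,0,1],[-0.07,0.09,0.04,0,0,0,1],[-0.07,0.14,0.06,0,0,0,1],[-0.07,0.19,0.07,0,0,0,1],[-0.07,0.24,0.07,0,0,0,1],[-0.07,0.29,0.07,0,0,0,1],[-0.07,0.34,0.07,0,0,0,1],[-0.07,0.37,0.07,0,0,0,1],[-0.07,0.37,0.07,0,0,0,1],[-0.07,0.37,0.07,0,0,0,1]]]}}

```text
t: 15.85
tool_pos: [0.4737, -0.088, 0.1416]
ee_rot: [-2.213, 0.02, 2.212]
force: [-0.9, 0.7, -0.2]
opening: 0.0217
```

```bash
python3 - <<'E'
from h import *
s=bot.observe();print(s["t"],s["tool_pos"],s["opening"],s["force"],inmx(s["tool_pos"]))
D=down(np.radians(-77))
go((.4815,-.104,.08),D);go((.4815,-.104,.031),D)
p,d,c=shot("top")
k=p[150:330,140:420];cv2.imwrite("pics/t6.png",cv2.resize(cv2.cvtColor(k,cv2.COLOR_RGB2BGR),(800,514),interpolation=2))
for ce,a,b,r in blobs(p,(5,60,80),(22,255,255),15,(170,168,272,228)): print(inmx(ray(c,ce,.057)[0]).round(4),inmx(ray(c,ce,.016)[0]).round(4),a)
E
```

```text
15.85 [ 0.47374222 -0.08802417  0.14161725] 0.021739574686158385 [-0.85100375  0.7392091  -0.15449093] [-0.10562542 -0.25911961]
shift [ 0.0616  0.0158 -0.008 ] turn [-1.403e+01 -0.000e+00 -1.000e-02]
shift [ 0.1106  0.0158 -0.008 ] turn [-1.403e+01 -0.000e+00 -1.000e-02]
[0.0377 0.1243] [0.0426 0.1323] 110
[-0.0529  0.1265] [-0.0504  0.1345] 114
[-0.0899 -0.0955] [-0.0884 -0.0934] 18
```

View pics/t6.png

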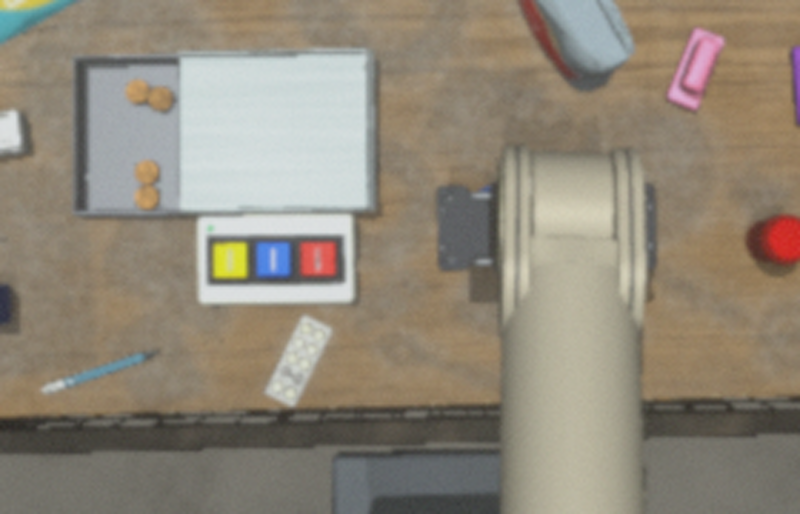

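All four biscuits lie in the tray (crop (150,93) and (147,185)) and the plate is clear. Now I'll put the scraper back.

Emit:
{"api": "arm_command", "payload": {"targets": [[[0.03,0.016,-0.008,-7,0,0,1],[0.06,0.016,-0.008,-14,0,0,1],[0.08,0.016,-0.008,-14,0,0,1],[0.095,0.016,-0.008,-14,0,0,1],[0.105,0.016,-0.008,-14,0,0,1],[0.11,0.016,-0.008,-14,0,0,1],[0.112,0.016,-0.008,-14,0,0,1],[0.112,0.016,-0.008,-14,0,0,1],[0.112,0.016,-0.008,-14,0,0,0],[0.112,0.016,-0.008,-14,0,0,0],[0.112,0.016,-0.008,-14,0,0,0],[0.112,0.016,-0.008,-14,0,0,0],[0.112,0.016,-0.008,-14,0,0,0],[0.08,0.016,-0.008,-14,0,0,0],[0.04,0.016,-0.008,-14,0,0,0],[0,0.016,-0.008,-14,0,0,0],[-0.05,0.016,-0.008,-14,0,0,0],[-0.1,0.016,-0.008,-14,0,0,0],[-0.1,0.016,-0.008,-14,0,0,0]]]}}

```text
t: 17.8
tool_pos: [0.4849, -0.103, 0.2486]
ee_rot: [2.109, 0.238, -2.087]
force: [0.3, -0.4, -0.5]
opening: 0.0865
```

```bash
python3 - <<'E'
from h import *
s=bot.observe();print(s["t"],s["tool_pos"],s["opening"],s["force"])
go((.46,-.27,.24),down(np.radians(-90)))
p,d,c=shot("wrist","w7")
E
```

```text
17.8 [ 0.48490181 -0.10304676  0.24859095] 0.08653717294018382 [ 0.30752953 -0.37055727 -0.51263306]
shift [0.0088 0.1568 0.0624] turn [13.17 -0.58 -0.22]
```

View pics/w7.png

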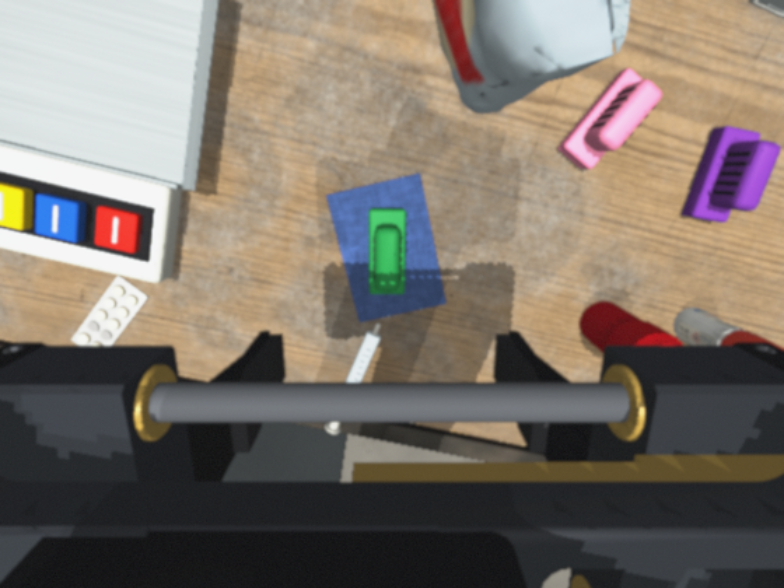

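The scraper stands square on its pad. Now I'll hover the wrist camera over the medicines.

```bash
python3 - <<'E'
from h import *
go((.395,-.37,.27),down(np.radians(-90)))
E
```

```text
shift [-0.0251  0.2399  0.147 ] turn [13.16 -0.35 -0.14]
```

Emit:
{"api": "arm_command", "payload": {"targets": [[[-0.025,0.04,0.025,4,0,0,0],[-0.025,0.08,0.05,8,0,0,0],[-0.025,0.12,0.075,13,0,0,0],[-0.025,0.16,0.1,13,0,0,0],[-0.025,0.2,0.125,13,0,0,0],[-0.025,0.24,0.147,13,0,0,0],[-0.025,0.24,0.147,13,0,0,0],[-0.025,0.24,0.147,13,0,0,0],[-0.025,0.24,0.147,13,0,0,0],[-0.025,0.24,0.147,13,0,0,0]]]}}

```text
t: 18.85
tool_pos: [0.3942, -0.3686, 0.2662]
ee_rot: [2.219, 0.006, -2.219]
force: [0.1, 0.2, -1.1]
opening: 0.0872
```

```bash
python3 - <<'E'
from h import *
s=bot.observe();print(s["t"],s["tool_pos"],s["opening"],s["force"])
p,d,c=shot("wrist","w8");print(c["origin"])
for ce,a,b,r in blobs(p,(170,90,60),(10,255,255),100): print(ce.round(1),a,b,r[1],ray(c,ce,.105)[0].round(4))
v,u=np.where(d>0);rr=ray(c,np.c_[u,v],0)-c["origin"];P=c["origin"]+rr*(d[v,u]/c["origin"][2])[:,None]
for n,x,y in(("shaker",.458,-.325),("vial",.475,-.417)):
    for lo,hi in((.09,.12),(.05,.09)):
        k=(P[:,2]>lo)&(P[:,2]<hi)&(np.hypot(P[:,0]-x,P[:,1]-y)<.045);q=P[k]
        if len(q): print(n,lo,len(q),q.mean(0).round(4),q.min(0).round(4),q.max(0).round(4))
E
```

```text
18.85 [ 0.39415744 -0.36858779  0.2662326 ] 0.08719413691666132 [ 0.14082499  0.22414949 -1.06270435]
[ 0.47111692 -0.37005004  0.42713622]
[328.3 110.8] 679 [310  91  40  37] (36.0, 39.0) [ 0.4763 -0.4207  0.105 ]
[242.9 125.5] 1828 [219 102  49  48] (47.0, 48.0) [ 0.4616 -0.3346  0.105 ]
shaker 0.09 1749 [ 0.4616 -0.3347  0.1111] [ 0.437  -0.3576  0.0901] [ 0.4841 -0.3101  0.1188]
shaker 0.05 20 [ 0.4654 -0.3551  0.0833] [ 0.4465 -0.3575  0.0771] [ 0.479  -0.349   0.0896]
vial 0.09 945 [ 0.4761 -0.42    0.1146] [ 0.46   -0.4393  0.09  ] [ 0.4942 -0.4032  0.12  ]
vial 0.05 54 [ 0.4747 -0.4069  0.0734] [ 0.4598 -0.4245  0.0512] [ 0.4884 -0.4035  0.0891]
```

View pics/w8.png

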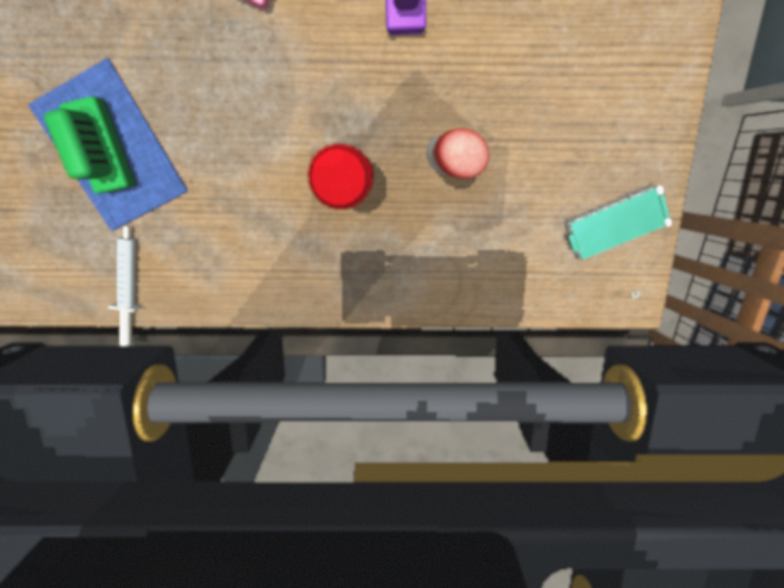

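The shaker cap is at (340,176) and the vial cap at (462,153), clear of each other by about 40 mm. I'll take the shaker first.

```bash
python3 - <<'E'
from h import *
D=down(np.radians(-90))
go((.4605,-.333,.13),D);go((.4605,-.333,.055),D)
E
```

```text
shift [ 0.1364 -0.0354 -0.0666] turn [0.29 0.   0.01]
shift [ 0.2114 -0.0354 -0.0666] turn [0.29 0.   0.01]
```

Emit:
{"api": "arm_command", "payload": {"targets": [[[0.02,-0.0354,-0.0666,0,0,0,0.1],[0.06,-0.0354,-0.0666,0,0,0,0.1],[0.1,-0.0354,-0.0666,0,0,0,0.1],[0.12,-0.0354,-0.0666,0,0,0,0.1],[0.14,-0.0354,-0.0666,0,0,0,0.1],[0.155,-0.0354,-0.0666,0,0,0,0.1],[0.17,-0.0354,-0.0666,0,0,0,0.1],[0.185,-0.0354,-0.0666,0,0,0,0.1],[0.2,-0.0354,-0.0666,0,0,0,0.1],[0.21,-0.0354,-0.0666,0,0,0,0.1],[0.211,-0.0354,-0.0666,0,0,0,0.1]]]}}

```text
t: 20.0
tool_pos: [0.4593, -0.3339, 0.0541]
ee_rot: [2.219, 0.005, -2.222]
force: [0.4, -0.1, -0.2]
opening: 0.0783
```

Emit:
{"api": "arm_command", "payload": {"targets": [[[0,0,0,0,0,0,0.2],[0,0,0,0,0,0,0.3],[0,0,0,0,0,0,0.4],[0,0,0,0,0,0,0.5],[0,0,0,0,0,0,0.6],[0,0,0,0,0,0,0.8],[0,0,0,0,0,0,1],[0,0,0,0,0,0,1],[0,0,0,0,0,0,1],[0,0,0,0,0,0,1]]], "newtons": 25}}

```text
t: 21.0
tool_pos: [0.4601, -0.3344, 0.0557]
ee_rot: [2.22, 0.003, -2.22]
force: [-0.1, 0.9, 2.3]
opening: 0.0475
```

Emit:
{"api": "arm_command", "payload": {"targets": [[[-0.02,0,0,0,0,0,1],[-0.05,0,0,0,0,0,1],[-0.09,0,0,0,0,0,1],[-0.13,0,0,0,0,0,1],[-0.13,-0.04,0,0,0,0,1],[-0.13,-0.08,0,0,0,0,1],[-0.13,-0.12,0,0,0,0,1],[-0.13,-0.16,0,0,0,0,1],[-0.13,-0.2,0,0,0,0,1],[-0.13,-0.24,0,0,0,0,1],[-0.13,-0.28,0,0,0,0,1],[-0.13,-0.32,0,0,0,0,1],[-0.13,-0.36,0,0,0,0,1],[-0.13,-0.4,-0.01,0,0,0,1],[-0.13,-0.44,-0.04,0,0,0,1],[-0.13,-0.48,-0.07,0,0,0,1],[-0.13,-0.52,-0.1,0,0,0,1],[-0.13,-0.55,-0.12,0,0,0,1],[-0.13,-0.55,-0.12,0,0,0,1],[-0.13,-0.55,-0.12,0,0,0,1]]]}}

```text
t: 23.0
tool_pos: [0.578, 0.2165, 0.1846]
ee_rot: [2.217, 0.004, -2.221]
force: [0.5, -1.7, -0.2]
opening: 0.0478
```

```bash
python3 - <<'E'
from h import *
s=bot.observe();print(s["t"],s["tool_pos"],s["opening"],s["force"])
D=down(np.radians(-90))
go((*mx(0,.05),.102),D)
p,d,c=shot("scene","s9")
E
```

```text
23.0 [0.57797193 0.21646233 0.18457459] 0.0477752134634354 [ 0.53809416 -1.66371282 -0.23465895]
shift [ 0.0826 -0.003  -0.0061] turn [ 0.24  0.1  -0.01]
```

View pics/s9.png

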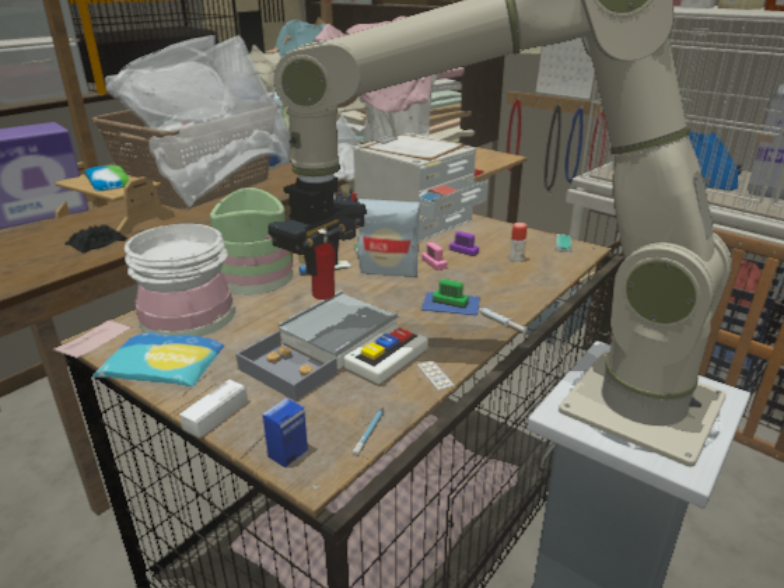

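The shaker hangs upright over the plate (323,270). I'll lower it and release.

Emit:
{"api": "arm_command", "payload": {"targets": [[[0.03,-0.003,-0.006,0,0,0,1],[0.055,-0.003,-0.006,0,0,0,1],[0.07,-0.003,-0.006,0,0,0,1],[0.077,-0.003,-0.006,0,0,0,1],[0.081,-0.003,-0.006,0,0,0,1],[0.083,-0.003,-0.006,0,0,0,1],[0.0845,-0.003,-0.006,0,0,0,1],[0.0845,-0.003,-0.006,0,0,0,1],[0.0845,-0.003,-0.006,0,0,0,1]]]}}

```text
t: 23.95
tool_pos: [0.5846, 0.2191, 0.1015]
ee_rot: [2.221, 0.003, -2.219]
force: [-0.5, -0.4, -0.1]
opening: 0.0478
```

Emit:
{"api": "arm_command", "payload": {"targets": [[[0.001,0,0,0,0,0,1],[0.0015,0,0,0,0,0,1],[0.0015,0,0,0,0,0,0.45],[0.0015,0,0,0,0,0,0.4],[0.0015,0,0,0,0,0,0.3],[0.0015,0,0,0,0,0,0.1],[0.0015,0,0,0,0,0,0.1],[0.0015,0,0,0,0,0,0.1],[0.0015,0,0,0,0,0,0.1],[-0.02,0,0,0,0,0,0.1],[-0.05,0,0,0,0,0,0.1],[-0.1,0,0,0,0,0,0.1],[-0.15,0.05,0.05,0,0,0,0.1],[-0.15,0.1,0.1,0,0,0,0.1],[-0.15,0.15,0.12,0,0,0,0.1],[-0.15,0.2,0.14,0,0,0,0.1],[-0.15,0.25,0.15,0,0,0,0.1],[-0.15,0.3,0.15,0,0,0,0.1],[-0.15,0.35,0.15,0,0,0,0.1],[-0.15,0.35,0.15,0,0,0,0.1]]]}}

```text
t: 25.95
tool_pos: [0.4351, -0.1284, 0.2516]
ee_rot: [2.221, 0.002, -2.218]
force: [1.6, 0.2, 0.2]
opening: 0.0783
```

```bash
python3 - <<'E'
from h import *
s=bot.observe();print(s["t"],s["tool_pos"],s["opening"],s["force"])
D=down(np.radians(-90))
go((.4755,-.419,.25),D); go((.4755,-.419,.057),D)
p,d,c=shot("top")
k=p[150:330,140:470];cv2.imwrite("pics/t10.png",cv2.resize(cv2.cvtColor(k,cv2.COLOR_RGB2BGR),(800,436),interpolation=2))
for ce,a,b,r in blobs(p,(170,90,90),(10,255,255),30,(200,150,480,240)): print(ray(c,ce,.105)[0].round(4),inmx(ray(c,ce,.15)[0]).round(4),a)
E
```

```text
25.95 [ 0.43512077 -0.12842637  0.25157363] 0.07833530784034244 [1.61691008 0.24153287 0.19065255]
shift [ 0.0019  0.2907 -0.0395] turn [ 0.17 -0.07 -0.05]
shift [ 0.1949  0.2905 -0.0393] turn [ 0.17 -0.07 -0.05]
[ 0.6651 -0.1011  0.105 ] [ 0.0788 -0.2663] 114
[ 0.6144 -0.2527  0.105 ] [ 0.0318 -0.414 ] 33
[0.5862 0.2241 0.105 ] [-0.0023  0.0477] 230
[ 0.475  -0.4178  0.105 ] [-0.1009 -0.576 ] 164
[0.4625 0.122  0.105 ] [-0.1207 -0.0531] 73
```

View pics/t10.png

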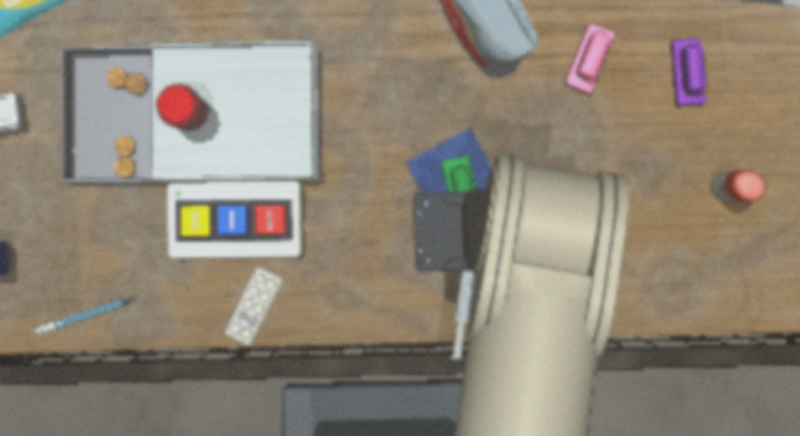

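The shaker stands on the plate at mixer (0, 0.05). Now the vial.

Emit:
{"api": "arm_command", "payload": {"targets": [[[0,0.05,-0.01,0,0,0,0.1],[0,0.1,-0.02,0,0,0,0.1],[0,0.15,-0.03,0,0,0,0.1],[0,0.2,-0.039,0,0,0,0.1],[0,0.25,-0.039,0,0,0,0.1],[0,0.29,-0.039,0,0,0,0.1],[0,0.29,-0.039,0,0,0,0.1],[0.04,0.29,-0.039,0,0,0,0.1],[0.08,0.29,-0.039,0,0,0,0.1],[0.11,0.29,-0.039,0,0,0,0.1],[0.13,0.29,-0.039,0,0,0,0.1],[0.15,0.29,-0.039,0,0,0,0.1],[0.17,0.29,-0.039,0,0,0,0.1],[0.185,0.29,-0.039,0,0,0,0.1],[0.195,0.29,-0.039,0,0,0,0.1],[0.195,0.29,-0.039,0,0,0,0.1]]]}}

```text
t: 27.6
tool_pos: [0.4752, -0.4158, 0.0548]
ee_rot: [2.219, 0.005, -2.222]
force: [1.0, 0.4, -0.6]
opening: 0.0784
```

Emit:
{"api": "arm_command", "payload": {"targets": [[[0,0,0,0,0,0,0.2],[0,0,0,0,0,0,0.3],[0,0,0,0,0,0,0.4],[0,0,0,0,0,0,0.5],[0,0,0,0,0,0,0.6],[0,0,0,0,0,0,0.7],[0,0,0,0,0,0,1],[0,0,0,0,0,0,1],[0,0,0,0,0,0,1],[0,0,0,0,0,0,1],[0,0,0,0,0,0,1]]]}}

```text
t: 28.7
tool_pos: [0.4757, -0.4165, 0.0561]
ee_rot: [2.22, 0.003, -2.22]
force: [0.6, 0.3, 1.2]
opening: 0.0383
```

Emit:
{"api": "arm_command", "payload": {"targets": [[[-0.02,0,0,0,0,0,1],[-0.05,0,0,0,0,0,1],[-0.09,0,0,0,0,0,1],[-0.13,0,0,0,0,0,1],[-0.13,-0.04,0,0,0,0,1],[-0.13,-0.08,0,0,0,0,1],[-0.13,-0.12,0,0,0,0,1],[-0.13,-0.16,0,0,0,0,1],[-0.13,-0.2,0,0,0,0,1],[-0.13,-0.24,0,0,0,0,1],[-0.13,-0.28,0,0,0,0,1],[-0.13,-0.32,0,0,0,0,1],[-0.13,-0.36,0,0,0,0,1],[-0.13,-0.4,0,0,0,0,1],[-0.13,-0.44,0,0,0,0,1],[-0.13,-0.48,-0.03,0,0,0,1],[-0.13,-0.52,-0.07,0,0,0,1],[-0.13,-0.54,-0.105,0,0,0,1],[-0.13,-0.54,-0.105,0,0,0,1],[-0.13,-0.54,-0.105,0,0,0,1]]]}}

```text
t: 30.7
tool_pos: [0.5788, 0.1246, 0.1847]
ee_rot: [2.217, 0.005, -2.222]
force: [-0.6, -0.1, 0.2]
opening: 0.0383
```

```bash
python3 - <<'E'
from h import *
s=bot.observe();print(s["t"],s["tool_pos"],s["opening"],s["force"])
go((*mx(0,-.045),.1015),down(np.radians(-90)))
E
```

```text
30.7 [0.57880552 0.12456406 0.18471413] 0.038285777652315466 [-0.63282881 -0.10819712  0.22938856]
shift [ 0.0832  0.0001 -0.0039] turn [0.24 0.14 0.02]
```

Emit:
{"api": "arm_command", "payload": {"targets": [[[0.03,0,-0.004,0,0,0,1],[0.055,0,-0.004,0,0,0,1],[0.07,0,-0.004,0,0,0,1],[0.077,0,-0.004,0,0,0,1],[0.081,0,-0.004,0,0,0,1],[0.083,0,-0.004,0,0,0,1],[0.0845,0,-0.004,0,0,0,1],[0.085,0,-0.004,0,0,0,1],[0.085,0,-0.004,0,0,0,1]]]}}

```text
t: 31.6
tool_pos: [0.5833, 0.124, 0.1014]
ee_rot: [2.221, 0.003, -2.219]
force: [0.4, -0.8, -0.3]
opening: 0.0382
```

Emit:
{"api": "arm_command", "payload": {"targets": [[[0.0005,0,0,0,0,0,1],[0.001,0,0,0,0,0,1],[0.001,0,0,0,0,0,0.55],[0.001,0,0,0,0,0,0.5],[0.001,0,0,0,0,0,0.4],[0.001,0,0,0,0,0,0.3],[0.001,0,0,0,0,0,0.1],[0.001,0,0,0,0,0,0.1],[0.001,0,0,0,0,0,0.1],[-0.02,0,0,0,0,0,0.1],[-0.05,0,0,0,0,0,0.1],[-0.1,0,0,0,0,0,0.1],[-0.15,0,0.03,0,0,0,0.3],[-0.17,0.02,0.07,0,0,0,0.6],[-0.17,0.05,0.11,0,0,0,1],[-0.17,0.08,0.14,0,0,0,1],[-0.17,0.12,0.16,0,0,0,1],[-0.17,0.15,0.16,0,0,0,1],[-0.17,0.15,0.16,0,0,0,1],[-0.17,0.15,0.16,0,0,0,1]]]}}

```text
t: 33.6
tool_pos: [0.4236, -0.0266, 0.2712]
ee_rot: [2.221, 0.002, -2.22]
force: [0.5, 0.4, -0.8]
opening: 0.0223
```

```bash
python3 - <<'E'
from h import *
s=bot.observe();print(s["t"],s["tool_pos"],s["opening"],s["force"])
D=down(np.radians(-90.85))
go((*mx(-.13,.044),.12),D);go((*mx(-.13,.044),.0415),D)
shot("wrist","w11")
E
```

```text
33.6 [ 0.42355259 -0.02658587  0.27115506] 0.022347017607884868 [ 0.53251302  0.41931435 -0.82135689]
shift [ 0.1512 -0.2419 -0.0307] turn [ 0.95 -0.03  0.01]
shift [ 0.2297 -0.2419 -0.0306] turn [ 0.95 -0.03  0.01]
```

View pics/w11.png

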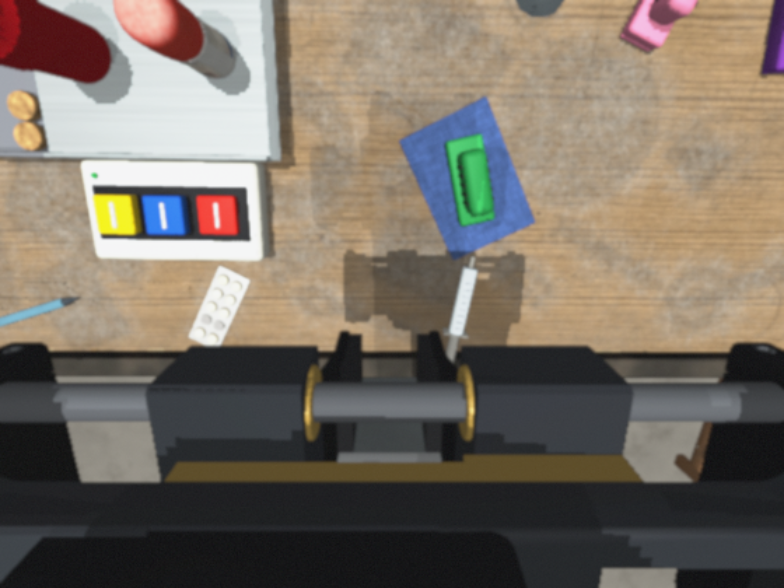

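Both medicines stand on the plate, the biscuits are in the tray and the scraper is on its pad. Now I'll press yellow.

Emit:
{"api": "arm_command", "payload": {"targets": [[[0,-0.05,-0.01,0,0,0,1],[0,-0.1,-0.02,1,0,0,1],[0,-0.15,-0.03,1,0,0,1],[0.03,-0.2,-0.0305,1,0,0,1],[0.07,-0.242,-0.0305,1,0,0,1],[0.11,-0.242,-0.0305,1,0,0,1],[0.15,-0.242,-0.0305,1,0,0,1],[0.19,-0.242,-0.0305,1,0,0,1],[0.21,-0.242,-0.0305,1,0,0,1],[0.215,-0.242,-0.0305,1,0,0,1],[0.22,-0.242,-0.0305,1,0,0,1],[0.224,-0.242,-0.0305,1,0,0,1],[0.227,-0.242,-0.0305,1,0,0,1],[0.229,-0.242,-0.0305,1,0,0,1],[0.23,-0.242,-0.0305,1,0,0,1],[0.23,-0.242,-0.0305,1,0,0,1],[0.23,-0.242,-0.0305,1,0,0,1]]]}}

```text
t: 35.35
tool_pos: [0.4543, 0.2164, 0.0442]
ee_rot: [-2.217, 0.016, 2.211]
force: [-12.6, -5.1, 33.6]
opening: 0.0004
```

Emit:
{"api": "arm_command", "payload": {"targets": [[[-0.02,0,0,0,0,0,1],[-0.06,0,0,0,0,0,1],[-0.1,0,0,0,0,0,1],[-0.15,0.02,0,0,0,0,1],[-0.2,0.06,0.02,0,0,0,1],[-0.22,0.1,0.03,0,0,0,1],[-0.22,0.15,0.03,0,0,0,1],[-0.22,0.2,0.03,0,0,0,1],[-0.22,0.24,0.03,0,0,0,1],[-0.22,0.24,0.03,0,0,0,1],[-0.22,0.24,0.03,0,0,0,1]]]}}

```text
t: 36.45
tool_pos: [0.4199, -0.0251, 0.2616]
ee_rot: [-2.214, 0.02, 2.211]
force: [-0.8, -0.2, 1.0]
opening: 0.0006
```

```bash
python3 - <<'E'
from h import *
s=bot.observe();print(s["t"],s["tool_pos"],s["opening"],s["force"])
p,d,c=shot("scene")
k=p[180:360,150:400];cv2.imwrite("pics/s12.png",cv2.resize(cv2.cvtColor(k,cv2.COLOR_RGB2BGR),(800,576),interpolation=2))
E
```

```text
36.45 [ 0.41991605 -0.02506222  0.2615758 ] 0.0005674740242243617 [-0.81020264 -0.17646028  0.9941159 ]
```

View pics/s12.png

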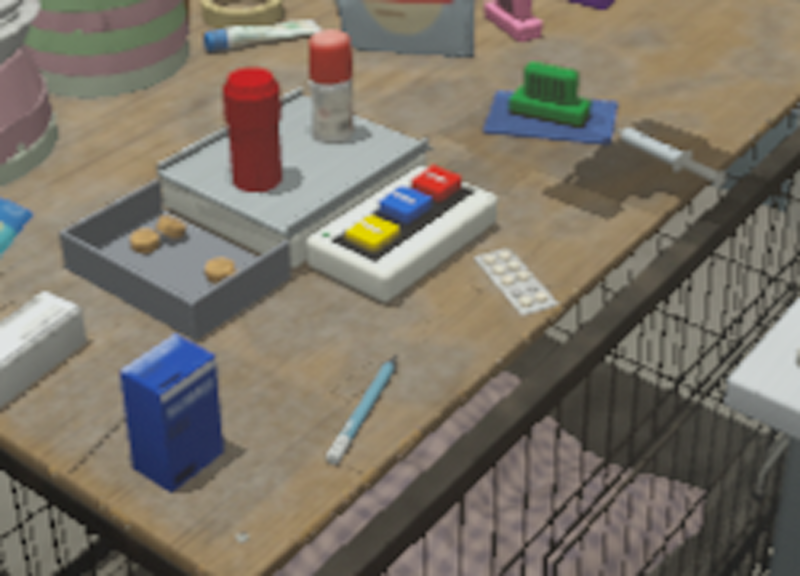

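Yellow is down with red and blue up. The medicines and scraper are upright, and three biscuits are visible with the fourth hidden behind the tray wall. I'll confirm the biscuit count from the top view, then hand in.

```bash
python3 - <<'E'
from h import *
p,d,c=shot("top")
tot=0
for ce,a,b,r in blobs(p,(5,60,80),(22,255,255),15,(160,160,272,228)): print(inmx(ray(c,ce,.016)[0]).round(4),a)
g=blobs(p,(50,120,60),(75,255,255),30,(300,190,380,260))
print([ray(c,x[0],.03)[0].round(3) for x in g])
s=bot.observe();print(s["t"],abs(s["dq"]).max())
bot.sign_off()
E
```

```text
[0.0995 0.1827] 26
[0.1017 0.0168] 172
[0.0956 0.1562] 28
[0.0425 0.1321] 112
[ 0.0155 -0.0414] 67
[-0.0499  0.1345] 116
[-0.0883 -0.0935] 19
[array([ 0.506, -0.098,  0.03 ])]
36.55 0.012090151137846075
the job is handed in; nothing more can be done
```

I finished the sequence and handed the job in at about 36.6 s on the robot's clock. No verdict is reported.

**What I did:**
- I pressed the red key and the blue one popped up.
- I picked up the scraper. The first grasp closed too late and came away empty, leaving the scraper in place; the second held.
- I pushed all four biscuits into the tray in two passes and put the scraper back on its pad.
- I stood the red shaker and the red-capped vial on the plate; there was no brown bottle.
- I pressed the yellow key last.

**Last checks:**
- **Keys:** the scene picture shows yellow down and red and blue up.
- **Medicines and scraper:** in the same picture both medicines stand upright on the plate and the scraper is upright on its pad.
- **Biscuits:** the top view shows two biscuit pairs in the tray, at mixer (0.04, 0.13) and (-0.05, 0.13).
- **Cartons:** I never went near either carton, but I did not measure their positions.

**What was incomplete or disagreed:**
- **Hidden biscuit:** the scene picture shows only three biscuits; the near tray wall probably hides the fourth.
- **Scraper position:** the arm seemed to hide part of the scraper in the final top view, so the numeric position it gave (0.506, -0.098) is probably off. The last wrist and scene pictures show it in place.
- **Extra colour hits:** the biscuit search also picked up a few other spots. I took the one on the plate, at mixer (0.016, -0.041), to be the vial's red cap.

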